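Clear the skiving slab and hold out the stretching ball

ROBOT

A 7-joint arm with a two-finger parallel gripper is mounted at the origin on the work surface. World frame = base frame: x ahead of the robot, y to its left, z up, the work surface at z = 0. Lengths are in mm, angles in degrees, forces in N, time in s.
With the tool pointing down it reaches from about 350 to 900 mm from the base axis. Payload 19.9 kg.
Tool frame: the origin (TCP) lies midway between the tips of the shut fingers; the grasp point (between the pads) lies 19 mm behind it; z points along the fingers, y is the line along which they close (so a half turn about z gives the same grasp; the last joint's range is limited). The gripper opens to 85 mm and grips with 20 to 120 N. Pads are 22 mm wide; open, the fingers measure 114 mm over their backs; the gripper's body (76 mm by 85 mm) begins 54 mm behind the grasp point. The pads swing forward as they close: fully open they stand 13 mm farther back than shut.
Start: joints at [-2.378, 23.915, -0.59, 92.452, 0.269, 63.638, -3.037], TCP at [624.981, 0.003, 231.26] pointing down, gripper open.
Joint ranges: [-161.28, 161.28], [-22.2, 115.67], [-73.04, 71.86], [3.21, 147.25], [-68.34, 248.33], [10.77, 114.83], [-161.83, 161.83]. Speed limits (degrees/s): [108.29, 108.29, 136.94, 136.94, 172.46, 172.46, 172.46].

INTERFACE

Orientations are given as a 3x3 rotation matrix whose columns are the frame's x, y, z axes.
In Python, from cell import ctrl gives the robot as it stands.
- The arm moves only by the shell command python3 -m inch 'ROWS'. ROWS is JSON, one flat list of numbers, 7 for each row, row after row: the turn, a rotation vector about the tool's x, y, z each as a share of pi rad, from -1 to 1, then the shift along the tool's x, y, z each as a share of 300 mm, from -1 to 1, then the closure, from 0 (fully open) to 1 (shut). A call has 1 to 12 rows; each row is the pose to reach, as a shift and turn from the pose commanded when the call began, along the tool's axes at that moment, turning the shorter way round; what a row does not reach only later rows make up. A row lasts 1/10 s, in which the tool goes at most 50 mm and 8.59 degrees, less where a joint would pass 70% of its speed; a pose out of reach is approached as far as the arm can. A call with a number of a shift or a turn outside -1 to 1 is refused whole. A call with a gripper value outside its range is refused whole. The fingers move at their own pace and stop on an object; the grip force is fixed at half the most. Time passes only in rows, so rows that repeat a pose let the fingers close. It gives the time, the measured TCP pose, the force, the opening and the grip force at its end, in the units of the state.
- ctrl.get_obs(): the state, without advancing time (a new reading comes with each control period).
- ctrl.snapshot(name): name is "scene" or "side" or "wrist"; returns a dict with "color" (420x560x3 uint8, red, green, blue), "intrinsics" (3x3 intrinsics, pixels), "position" and "orientation" of the camera in the world. Camera axes: x right, y down, z forward; pixel columns grow to the right and rows downward; lengths in mm; the calibration is good to about 2 mm. The wrist camera is an equidistant fisheye: a pixel r from the principal point sees the ray r / f radians off the axis. A picture is of the moment at which its call begins. There is no depth.
- ctrl.finish_job(): hands the job in; it is judged then, once.
Trained networks look in a picture, given as the dict that the camera call returned (one of the last four; its "shot" number tells which), for a name from the list of things; names that differ only in an ending like _2 or _b are one class to them, and where a whole thing is asked for, a point or a joint stands for the part that bears it (a point fixed in the world has none). Each returns a list of dicts, best first, with "confidence" (0 to 1); they miss things now and then, are a little off and sometimes report something else, mostly with a low value. They report only what shows in the picture. A call takes as long as a camera call.
- ctrl.trace(thing, picture): "mask" (420x560 bool, what is visible of it) and "centre" ([row, column] in pixels, amid what is visible of it).
The state is a dict: "time": time; "joint_positions": joint angles; "joint_vel": joint speeds; "joint_efforts": joint torques, N m; "ee_pos": TCP position; "ee_rot": TCP orientation; "ft_force": force on the tool from outside, world axes, zero at the start; "ft_torque": the same for the moment, N m; "grip_width": finger opening in mm; "gripper_force": force on a finger pad.
Only numpy, scipy, OpenCV 4.12 (cv2) and the standard library are available. Lean on these libraries where they do the work, as an engineer would, in place of code of your own. Each camera call takes 0.05 s, during which the arm holds its last target. There are 200 camera calls.

TASK

The slab is needed clean for a stretching job: with the scraper block, wipe all the heel trimmings off the marble slab into the trough at its end, without pushing them with your fingers, and put the block back on the bench, standing on its foot. Then pick up the ball tray by its handle, carry it without letting the steel ball roll out of its pocket, and hold it level and still over the middle of the slab, about a hand's breadth (10 cm) above it, for the shoemaker to take the ball: finish while holding it there, do not put it down or let go. Leave the other things on the bench where they are.

Things in the scene. Friction and masses are not known exactly. Their poses are not given: they have to be found in the camera images.
- slab: white marble skiving slab fixed on the bench, 150 mm along its x, 200 along y, 30 high, turned up to 15 degrees; a steel catch trough is fixed along its whole +y end: 150 mm along x, y = 100 to 166 mm, 2 mm walls 27 mm high, floor 2 mm above the bench, open on top. Origin: centre of the slab's underside, on the bench; z up
- slab_top (a point): middle of the slab's top face, 30 mm above the bench; axes as slab
- trough (a point): middle of the trough's floor, 133 mm from the slab's middle along the slab's +y
- scraper: wooden bench scraper block standing on the bench on its foot, to the left or the right of the slab: foot 120 mm along its x, 36 mm along its y and 22 mm high with a steel edge round its bottom; on it a rib handle 90 mm along x, 20 mm thick along y, its top 64 mm above the foot's underside. 0.18 to 0.29 kg. Origin: centre of the underside, z up
- tray: wooden ball tray on the bench, on the other side of the slab from the scraper: board 180 mm along its x, 80 along y, 14 thick; plate handle in its middle, 56 mm along x, 18 thick along y, top 82 mm above the underside; round pocket, 40 mm across, 4 deep, at its +x end for the ball, two empty 25 mm pockets at -x. 0.22 to 0.37 kg without ball. Origin: centre of the underside, z up
- tray_handle (a point): point to grip on the tray's plate handle, on its middle, 60 mm above the board's underside; axes as tray
- tray_pocket (a point): where the ball's centre is when it lies in the middle of its pocket: 58 mm along the tray's +x from the tray's origin, 25 mm above the board's underside (the pocket's floor is at 10 mm)
- ball_center (a point): centre of the loose polished steel ball, 30 mm in diameter, 0.11 kg; it can roll about 10 mm to every side in its pocket, and lifts over the 4 mm edge when the tray is tipped or jerked hard
- chip0: loose heel trimming, a flat black rubber chip 30 x 20 x 10 mm (x, y, z), 10 g, lying on the slab; origin: centre of its underside
- chip1: loose heel trimming, a flat brown leather chip 26 x 22 x 12 mm (x, y, z), 10 g, lying on the slab; origin: centre of its underside
- chip2: loose heel trimming, a flat brown leather chip 34 x 18 x 10 mm (x, y, z), 10 g, lying on the slab; origin: centre of its underside
- chip3: loose heel trimming, a flat black rubber chip 24 x 20 x 12 mm (x, y, z), 10 g, lying on the slab; origin: centre of its underside
- chip4: loose heel trimming, a flat brown leather chip 32 x 22 x 9 mm (x, y, z), 10 g, lying on the slab; origin: centre of its underside
- hammer: bystander: shoemaker's hammer, about 270 mm long, lying beyond the slab; origin under the middle of its handle
- tumbler: bystander: clear tumbler with coils of thread, 68 mm across, 88 mm high, beyond the slab on the left; origin under its middle
- tin: bystander: round tin of cement, 72 mm across, 85 mm high, beyond the slab on the right; origin under its middle
- awl: bystander: awl with a wooden handle, 145 mm long, 27 mm high, lying between robot and slab; origin under its middle
- pincers: bystander: lasting pincers, 210 mm long, 17 mm high, lying between robot and slab on the left; origin under the middle

How it is judged (in metres and radians):
On the way, in this order (a step that is already met when the one before it is completed fails the run):
1. the scraper block is held in the fingers, upright, with its foot down on the slab (within 8 mm) (contact force between the fingers and scraper above 0.5 N and angle between scraper's own z axis and vertical below 0.2 rad and z of scraper in the frame of slab_top between -0.004 and 0.008 m and y of scraper in the frame of slab_top between -0.13 and 0.1 m and x of scraper in the frame of slab_top between -0.09 and 0.09 m), for 0.1 s.
2. all five trimmings lie in the trough, below the slab's top (y of chip0 in the frame of slab between 0.104 and 0.164 m and z of each of chip0, chip1, chip2, chip3, chip4 in the frame of slab below 0.024 m and x of chip0 in the frame of slab between -0.074 and 0.074 m and y of chip1 in the frame of slab between 0.104 and 0.164 m and x of chip1 in the frame of slab between -0.074 and 0.074 m and y of chip2 in the frame of slab between 0.104 and 0.164 m and x of chip2 in the frame of slab between -0.074 and 0.074 m and y of chip3 in the frame of slab between 0.104 and 0.164 m and x of chip3 in the frame of slab between -0.074 and 0.074 m and y of chip4 in the frame of slab between 0.104 and 0.164 m and x of chip4 in the frame of slab between -0.074 and 0.074 m), for 0.1 s.
3. the scraper block stands on the bench on its foot, let go (height (world z) of scraper below 0.006 m and angle between scraper's own z axis and vertical below 0.1 rad and linear speed of scraper below 0.05 m/s and contact force between scraper and slab below 0.1 N and contact force between scraper and the fingers below 0.1 N), for 0.2 s.
4. the tray is held by its handle, clear of the bench, the ball in its pocket (contact force between the fingers and tray above 1 N and height (world z) of tray above 0.03 m and distance between the grasp point and tray_handle below 0.04 m and distance between ball_center and tray_pocket below 0.014 m), for 0.2 s.
At the end, for the whole second after the job is handed in: tray held by its handle, still, level within 5 degrees, its middle within 50 mm of the slab's middle from above, underside 50 to 160 mm above the slab, ball in its pocket; all five trimmings in the trough; scraper block upright on the bench, touching neither slab nor trough (all of step 2 and all of step 3 and distance between the grasp point and tray_handle below 0.04 m and horizontal distance between tray and slab_top below 0.05 m and z of tray in the frame of slab_top between 0.05 and 0.16 m and angle between tray's own z axis and vertical below 0.09 rad and contact force between the fingers and tray above 1 N and linear speed of tray below 0.03 m/s and distance between ball_center and tray_pocket below 0.014 m); the arm keeps its last pose, push and grip.
It fails at once if the ball leaves its pocket (distance between ball_center and tray_pocket above 0.022 m).
It fails at once if the fingers push a trimming (contact force between the fingers and chip0 above 0.5 N or contact force between the fingers and chip1 above 0.5 N or contact force between the fingers and chip2 above 0.5 N or contact force between the fingers and chip3 above 0.5 N or contact force between the fingers and chip4 above 0.5 N).
It fails at once if a bystander is moved by more than 30 mm (distance of any of hammer, tumbler, tin, awl, pincers from where it was at the start of the episode above 0.03 m).
It also fails if it takes over 58 s, if anything falls off the work surface, if the arm or the gripper's body presses on something with over 40 N, if the wrist force passes 120 N, or if a joint passes its speed limit or range.

## Working session

There is one attempt and no reset: what is moved stays moved. The work goes in short steps, Python scripts to look and compute and a shell command to move; the robot and the scene stay as the last step left them, time stands still between calls to the robot, and variables do not carry over. Pictures are saved under pics/ and viewed, at most 10 in all, crops included, and the job is handed in when it is done.

```bash
ls; mkdir -p pics; python3 - <<'E'
from cell import ctrl
import cv2,numpy as np,pickle
o=ctrl.get_obs();print(o['time'],o['ee_pos'],np.round(o['ee_rot'],3).tolist(),o['grip_width'])
D={}
for n in ("scene","side"):
    p=ctrl.snapshot(n);cv2.imwrite(f"pics/{n}0.png",p["color"][:,:,::-1])
    D[n]=p
    print(n,np.round(p["intrinsics"],1).tolist(),np.round(p["position"],1),np.round(p["orientation"],3).tolist())
    for t in ["slab","scraper","tray","ball_center","chip0","chip1","chip2","chip3","chip4","trough","tray_handle"]:
        try:
            r=ctrl.trace(t,p); D[n,t]=r
            print(t,[(round(x["confidence"],2),np.round(x["centre"]).tolist(),int(x["mask"].sum())) for x in r[:3]])
        except Exception as e: print(t,e)
pickle.dump(D,open("d0.pkl","wb"))
E
```

```text
pics
0.0 [6.24643184e+02 4.56226938e-03 2.30644559e+02] [[0.0, 1.0, -0.001], [1.0, -0.0, -0.0], [-0.0, -0.001, -1.0]] 85.50688922750268
scene [[399.1, 0.0, 275.2], [0.0, 399.1, 217.7], [0.0, 0.0, 1.0]] [1147.1 -246.7  675.8] [[0.383, 0.639, -0.667], [0.924, -0.263, 0.279], [0.002, -0.723, -0.691]]
slab [(0.81, [246.0, 278.0], 6356), (0.74, [186.0, 379.0], 137), (0.44, [177.0, 370.0], 1567)]
scraper [(0.82, [249.0, 136.0], 1068)]
tray [(0.84, [178.0, 371.0], 1577), (0.5, [322.0, 113.0], 2206)]
ball_center [(0.55, [188.0, 379.0], 93), (0.46, [248.0, 137.0], 1209)]
chip0 [(0.68, [243.0, 283.0], 144), (0.67, [260.0, 262.0], 138), (0.66, [188.0, 380.0], 91)]
chip1 [(0.68, [243.0, 283.0], 144), (0.67, [260.0, 262.0], 138), (0.66, [188.0, 380.0], 91)]
chip2 [(0.68, [243.0, 283.0], 144), (0.67, [260.0, 262.0], 138), (0.66, [188.0, 380.0], 91)]
chip3 [(0.68, [243.0, 283.0], 144), (0.67, [260.0, 262.0], 138), (0.66, [188.0, 380.0], 91)]
chip4 [(0.68, [243.0, 283.0], 144), (0.67, [260.0, 262.0], 138), (0.66, [188.0, 380.0], 91)]
trough [(0.73, [180.0, 374.0], 1507), (0.57, [250.0, 277.0], 6391)
[... 350 characters left out ...]
.0, 225.0], 193)]
tray [(0.83, [357.0, 256.0], 4437)]
ball_center [(0.76, [337.0, 224.0], 214), (0.37, [268.0, 168.0], 1543)]
chip0 [(0.64, [232.0, 282.0], 89), (0.57, [334.0, 224.0], 216), (0.54, [213.0, 295.0], 115)]
chip1 [(0.64, [232.0, 282.0], 89), (0.57, [334.0, 224.0], 216), (0.54, [213.0, 295.0], 115)]
chip2 [(0.64, [232.0, 282.0], 89), (0.57, [334.0, 224.0], 216), (0.54, [213.0, 295.0], 115)]
chip3 [(0.64, [232.0, 282.0], 89), (0.57, [334.0, 224.0], 216), (0.54, [213.0, 295.0], 115)]
chip4 [(0.64, [232.0, 282.0], 89), (0.57, [334.0, 224.0], 216), (0.54, [213.0, 295.0], 115)]
trough [(0.97, [240.0, 271.0], 4620)]
tray_handle [(0.75, [354.0, 255.0], 4418), (0.58, [187.0, 237.0], 875)]
```

View pics/scene0.png

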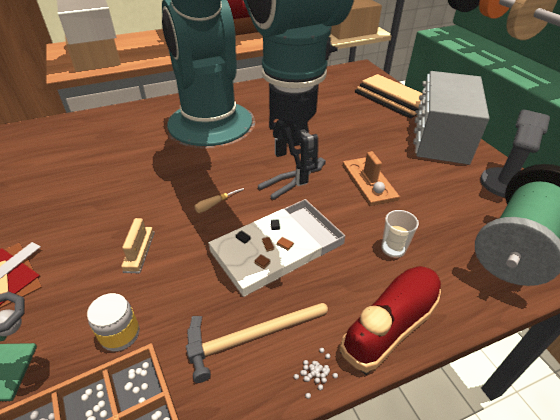

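View pics/side0.png

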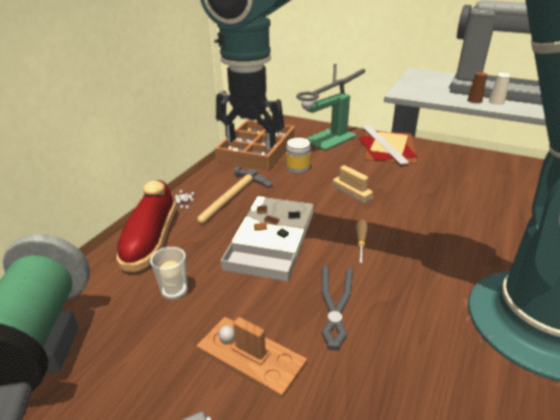

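The scene image shows the slab around (278,246) with its trough at the right end (+y world). The scraper is at (136,249), the tray at (371,178) with its ball at (379,188), and five chips are on the slab. The side view agrees. Next I'll fit the poses to the masks in both views.

```bash
cat > h.py <<'E'
import numpy as np,cv2
from scipy.optimize import minimize
def proj(p,X):
    c=(np.asarray(X)-p["position"])@np.asarray(p["orientation"]); K=p["intrinsics"]
    return c[:,:2]/c[:,2:]*[K[0][0],K[1][1]]+[K[0][2],K[1][2]]
def ray(p,rc,z):
    K=np.asarray(p["intrinsics"]); d=np.asarray(p["orientation"])@np.linalg.solve(K,[rc[1],rc[0],1.])
    return np.asarray(p["position"])+d*(z-p["position"][2])/d[2]
def box(x0,x1,y0,y1,z0,z1): return np.array([[x,y,z] for x in(x0,x1) for y in(y0,y1) for z in(z0,z1)],float)
M={"slab":[box(-75,75,-100,100,0,30),box(-75,75,100,166,0,27)],
"scraper":[box(-60,60,-18,18,0,22),box(-45,45,-10,10,22,64)],
"tray":[box(-90,90,-40,40,0,14),box(-28,28,-9,9,14,82),box(48,68,-10,10,14,37)]}
def T(q,X,z=0):
    c,s=np.cos(q[2]),np.sin(q[2]); return X@np.array([[c,s,0],[-s,c,0],[0,0,1]])+[q[0],q[1],z]
def sil(p,q,name):
    m=np.zeros((420*4,560*4),np.uint8)
    for b in M[name]:
        h=cv2.convexHull((proj(p,T(q,b))*4+1.5).astype(np.int32)); cv2.fillConvexPoly(m,h,1)
    return cv2.resize(m.astype(np.float32),(560,420),interpolation=cv2.INTER_AREA)
def iou(a,b): return np.minimum(a,b).sum()/np.maximum(a,b).sum()
def fit(name,views,q0s):
    f=lambda v:-sum(iou(sil(p,(v[0],v[1],v[2]/100),name),m) for p,m in views)
    best=None
    for q in q0s:
        v=np.array([q[0],q[1],q[2]*100])
        for k in range(2):
            r=minimize(f,v,method="Nelder-Mead",options=dict(initial_simplex=v+np.vstack([np.zeros(3),np.diag([12,12,15])/(1+k)])));v=r.x
        if best is None or r.fun<best.fun: best=r
    v=best.x; q=(v[0],v[1],v[2]/100)
    return q,[iou(sil(p,q,name),m) for p,m in views]
E
python3 - <<'E'
import pickle;from h import *
D=pickle.load(open("d0.pkl","rb"))
a=np.radians
for n,q0 in (("slab",[(0,),(.2,),(-.2,)]),("scraper",[(a(t),) for t in(0,45,90,135)]),("tray",[(a(t),) for t in range(0,360,45)])):
    vs=[(D[v],D[v,n][0]["mask"].astype(np.float32)) for v in("scene","side")]
    c=np.mean([ray(D[v],D[v,n][0]["centre"],20) for v in("scene","side")],0)
    print(n,[np.round(ray(D[v],D[v,n][0]["centre"],20)) for v in("scene","side")])
    for sel in (vs,vs[:1],vs[1:]):
        q,i=fit(n,sel,[(c[0],c[1],t[0]) for t in q0]); print(np.round(q[:2],1),np.degrees(q[2]).round(1),np.round(i,3))
for v in("scene","side"):
    print(v,"chips",[(round(x["confidence"],2),np.round(ray(D[v],x["centre"],37)).tolist()[:2]) for x in D[v,"chip0"]])
    x=D[v,"ball_center"][0];print("ball",ray(D[v],x["centre"],25))
E
```

```text
slab [array([599., -11.,  20.]), array([570.,  22.,  20.])]
[593.2 -39.1] 10.9 [0.888 0.894]
[592. -38.] 11.3 [0.895]
[594.4 -39.8] 11.1 [0.899]
scraper [array([ 489., -304.,   20.]), array([ 479., -306.,   20.])]
[ 482.  -297.5] 158.2 [0.877 0.885]
[ 481.3 -297.6] -21.4 [0.882]
[ 481.9 -299.2] -28.0 [0.909]
tray [array([471., 312.,  20.]), array([448., 321.,  20.])]
[464.  312.8] 353.3 [0.885 0.92 ]
[462.4 315.2] -6.4 [0.9]
[464.8 311.6] -6.8 [0.931]
scene chips [(0.68, [611.0, -5.0]), (0.67, [639.0, -64.0]), (0.66, [532.0, 294.0]), (0.56, [605.0, -21.0]), (0.53, [548.0, 5.0]), (0.46, [564.0, -81.0]), (0.44, [589.0, -31.0])]
ball [519.01611332 304.8056262   25.        ]
side chips [(0.64, [553.0, -1.0]), (0.57, [515.0, 314.0]), (0.54, [557.0, -82.0]), (0.51, [647.0, -61.0]), (0.4, [593.0, -30.0])]
ball [517.19556069 311.21546329  25.        ]
```

```bash
python3 -m inch '[0,0,-0.367,-0.993,-0.477,0.27,0, 0,0,-0.367,-0.993,-0.477,0.27,0, 0,0,-0.367,-0.993,-0.477,0.27,0, 0,0,-0.367,-0.993,-0.477,0.27,0, 0,0,-0.367,-0.993,-0.477,0.27,0, 0,0,-0.367,-0.993,-0.477,0.27,0, 0,0,-0.367,-0.993,-0.477,0.27,0, 0,0,-0.367,-0.993,-0.477,0.27,0, 0,0,-0.367,-0.993,-0.477,0.27,0, 0,0,-0.367,-0.993,-0.477,0.27,0, 0,0,-0.367,-0.993,-0.477,0.27,0]'
cat >> h.py <<'E'
_pin=proj
def proj(p,X):
    if not p.get("fish"): return _pin(p,X)
    c=(np.asarray(X)-p["position"])@np.asarray(p["orientation"]); K=p["intrinsics"]
    rr=np.hypot(c[:,0],c[:,1]); k=np.arctan2(rr,c[:,2])/np.maximum(rr,1e-9)
    return c[:,:2]*k[:,None]*[K[0][0],K[1][1]]+[K[0][2],K[1][2]]
def yaw(R): return np.degrees(np.arctan2(R[1][1],R[0][1]))
def rowto(o,x,y,z,yw):
    R=np.asarray(o["ee_rot"]); d=R.T@(np.array([x,y,z])-o["ee_pos"])/300
    w=np.radians(yw); Rt=np.array([[-np.sin(w)*-1,np.cos(w),0],[-np.cos(w),np.sin(w),0],[0,0,-1.]])
    if abs(np.linalg.det(Rt)-1)>.1: Rt[:,0]*=-1
    from scipy.spatial.transform import Rotation as Q
    return np.round(np.r_[Q.from_matrix(R.T@Rt).as_rotvec()/np.pi,d],4).tolist()
E
python3 - <<'E'
from cell import ctrl
from h import *
import pickle
p=ctrl.snapshot("wrist");p["fish"]=1
cv2.imwrite("pics/w1.png",p["color"][:,:,::-1])
print(np.round(p["intrinsics"],1).tolist(),p["position"],np.round(p["orientation"],3).tolist())
r=ctrl.trace("scraper",p); print([(x["confidence"],x["centre"],x["mask"].sum()) for x in r])
D=pickle.load(open("d0.pkl","rb"))
m=r[0]["mask"].astype(np.float32)
W=(p,m)
vs=[(D[v],D[v,"scraper"][0]["mask"].astype(np.float32)) for v in("scene","side")]
for s in ([W],[W]+vs):
    q,i=fit("scraper",s,[(482,-298,np.radians(-24)),(482,-298,np.radians(-18))]);print(np.round(q[:2],1),np.degrees(q[2]),i)
o=ctrl.get_obs();print(o["time"],o["ee_pos"],yaw(o["ee_rot"]),rowto(o,q[0],q[1],29,np.degrees(q[2])+90))
E
```

```text
time: 2.3
ee_pos: [482.8, -296.7, 150.6]
ee_rot: [[-0.913, 0.407, 0.001], [0.407, 0.913, 0.0], [-0.001, 0.0, -1.0]]
ft_force: [0.5, -0.1, -0.1]
grip_width: 85.2
gripper_force: 0.0
[[325.2, 0.0, 271.5], [0.0, 325.2, 204.8], [0.0, 0.0, 1.0]] [ 411.75108976 -266.42810611  294.08790962] [[0.407, 0.871, 0.275], [0.913, -0.389, -0.121], [0.001, 0.3, -0.954]]
[(0.63, [192.3, 270.1], np.int64(5575))]
[ 480.2 -300.3] -24.547029956250437 [np.float32(0.968325)]
[ 480.5 -300.1] -24.439212679632174 [np.float32(0.9648191), np.float32(0.84488004), np.float32(0.8907015)]
2.4 [ 482.6695589  -296.80672365  150.57581268] 66.049176378085 [0.0, 0.0001, 0.0027, 0.0022, -0.0131, 0.4053]
```

View pics/w1.png

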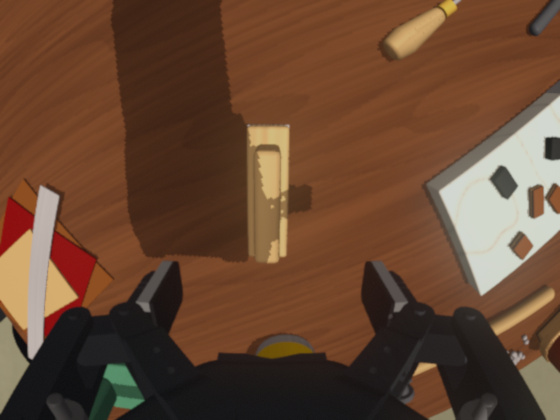

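The wrist view shows the scraper upright at about (268,192), between and ahead of the fingers. The fit IoU is 0.97. Now I'll descend and grip.

```bash
python3 -m inch '[0,0,0.003,0.002,-0.013,0.2,0, 0,0,0.003,0.002,-0.013,0.32,0, 0,0,0.003,0.002,-0.013,0.403,0, 0,0,0.003,0.002,-0.013,0.403,0, 0,0,0.003,0.002,-0.013,0.403,0, 0,0,0.003,0.002,-0.013,0.403,1, 0,0,0.003,0.002,-0.013,0.403,1, 0,0,0.003,0.002,-0.013,0.403,1, 0,0,0.003,0.002,-0.013,0.403,1, 0,0,0.003,0.002,-0.013,0.403,1, 0,0,0.003,0.002,-0.013,0.403,1]'
python3 - <<'E'
from cell import ctrl
from h import *
import pickle
p=ctrl.snapshot("wrist");p["fish"]=1
r=ctrl.trace("scraper",p)
q,i=fit("scraper",[(p,r[0]["mask"].astype(np.float32))],[(480,-300,-.427)]);print(q,np.degrees(q[2]),i)
o=ctrl.get_obs();print(o["time"],o["ee_pos"],yaw(o["ee_rot"]),o["grip_width"],o["gripper_force"])
E
```

```text
time: 3.5
ee_pos: [479.9, -301.2, 29.6]
ee_rot: [[-0.91, 0.414, 0.0], [0.414, 0.91, -0.0], [-0.0, -0.0, -1.0]]
ft_force: [-0.1, 1.8, 3.5]
grip_width: 19.1
gripper_force: 62.0
(np.float64(479.138584807758), np.float64(-301.82061855593474), np.float64(-0.4276913136041389)) -24.50490720392329 [np.float32(0.8478842)]
3.6 [ 479.82198206 -301.17114847   29.55708893] 65.52198610265063 19.32368206381561 62.175689935684204
```

```bash
python3 -m inch '[0,0,0,0,0,-0.15,1, 0,0,0,0,0,-0.333,1, 0,0,-0.197,-0.136,0.732,-0.333,1, 0,0,-0.197,-0.136,0.732,-0.333,1, 0,0,-0.197,-0.136,0.732,-0.333,1, 0,0,-0.197,-0.136,0.732,-0.333,1, 0,0,-0.197,-0.136,0.732,-0.333,1, 0,0,-0.197,-0.136,0.732,-0.333,1, 0,0,-0.197,-0.136,0.732,-0.333,1, 0,0,-0.197,-0.136,0.732,-0.333,1]'
cat > look.py <<'E'
from cell import ctrl
from h import *
import sys
p=ctrl.snapshot("wrist");p["fish"]=1
cv2.imwrite(sys.argv[1],p["color"][:,:,::-1])
ch=ctrl.trace("chip0",p)
P=np.linalg.inv(np.asarray(p["intrinsics"]))
def fray(rc,z):
    v=P@[rc[1],rc[0],1]; t=np.hypot(v[0],v[1]); d=np.r_[v[:2]/t*np.sin(t),np.cos(t)]
    d=np.asarray(p["orientation"])@d; return np.asarray(p["position"])+d*(z-p["position"][2])/d[2]
r=ctrl.trace("slab",p); print([(x["confidence"],x["centre"],x["mask"].sum()) for x in r])
q,i=fit("slab",[(p,r[0]["mask"].astype(np.float32))],[(593,-39,.19)]);print("slab",np.round(q[:2],1),np.degrees(q[2]),i)
s=(593,-39,.19) if i[0]<.85 else q
for x in ch:
    w=fray(x["centre"],36)[:2]-s[:2]; c,si=np.cos(s[2]),np.sin(s[2])
    print("chip",round(x["confidence"],2),np.round(x["centre"]),np.round([c*w[0]+si*w[1],-si*w[0]+c*w[1]]))
o=ctrl.get_obs();print(o["time"],o["ee_pos"],yaw(o["ee_rot"]),o["ft_force"],o["grip_width"])
E
python3 look.py pics/w2.png
```

```text
time: 4.6
ee_pos: [607.2, -119.5, 128.9]
ee_rot: [[-0.982, -0.189, -0.001], [-0.189, 0.982, -0.001], [0.001, -0.0, -1.0]]
ft_force: [0.5, -0.1, -2.7]
grip_width: 19.1
gripper_force: 60.8
[(0.95, [190.8, 411.6], np.int64(31076)), (0.65, [229.4, 275.4], np.int64(13303))]
slab [581.9  10.4] 10.94228540068184 [np.float32(0.71220773)]
chip 0.94 [153. 337.] [-45. -33.]
chip 0.91 [214. 377.] [3. 2.]
chip 0.89 [239. 408.] [26. 33.]
chip 0.81 [175. 434.] [-30.  50.]
chip 0.62 [256. 328.] [ 39. -36.]
4.75 [ 607.47924928 -119.24926045  129.27784255] 100.89547621320652 [-1.03948215 -0.09232553 -2.58774776] 18.90478953200833
```

View pics/w2.png

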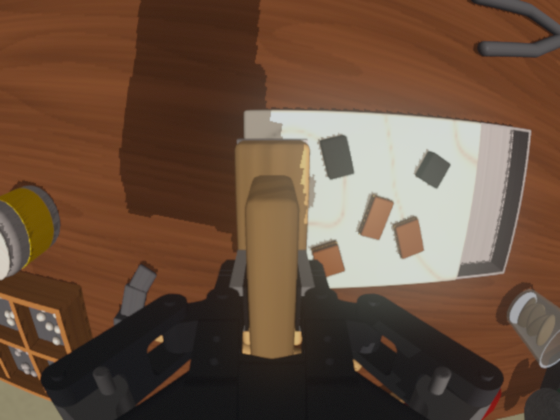

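```bash
cat > corner.py <<'E'
import sys
sys.argv=["","pics/w3.png"]
exec(open("look.py").read().split("ch=ctrl")[0]); 
P=np.linalg.inv(np.asarray(p["intrinsics"]))
src=open("look.py").read(); exec(src[src.index("def fray"):src.index("r=ctrl")])
m=ctrl.trace("slab",p)[0]["mask"].astype(np.float32)
ig=np.zeros((420,560),bool); ig[130:,225:325]=1; ig[255:,:]=1
def f(v):
    s=sil(p,(v[0],v[1],v[2]/100),"slab"); a=np.where(ig,0,s); return -iou(a,np.where(ig,0,m))
v=np.array([593,-39,19.])
for k in range(3):
    r=minimize(f,v,method="Nelder-Mead",options=dict(initial_simplex=v+np.vstack([np.zeros(3),np.diag([8,8,6])])));v=r.x
print(v,np.degrees(v[2]/100),r.fun)
a=[fray((r,c),z)[:2] for r,c,z in((111,245,30),(130,529,27),(272,503,27))]
sf=lambda w:T((0,0,-v[2]/100),np.array([[w[0]-v[0],w[1]-v[1],0]]))[0,:2].round(1)
print([sf(w) for w in a])
for x in ctrl.trace("chip0",p): print(sf(fray(x["centre"],36)),x["confidence"])
q=T((v[0],v[1],v[2]/100),np.array([[-4,-79,0],[-4,100,0.]]));print(q)
o=ctrl.get_obs();print(rowto(o,q[0][0],q[0][1],62,90+np.degrees(v[2]/100)))
E
python3 corner.py
```

```text
[589.95290515 -37.14496786  18.81600483] 10.780776639505028 -0.8434169292449951
[array([ -72. , -104.2]), array([-73.5, 159.8]), array([ 75.9, 161.9])]
[-31.5  44.1] 0.91
[ 42.2 -38.5] 0.9
[9.1 1. ] 0.85
[25.2 31.4] 0.72
[-38.7 -36.3] 0.71
[[ 600.80059203 -115.49882985    0.        ]
 [ 567.3183313    60.34183159    0.        ]]
[-0.0, -0.0, 0.0009, 0.0205, 0.015, 0.2244]
```

```bash
python3 -m inch '[0,0,0,0,0,0.1,1, 0,0,0,0,0,0.19,1, 0,0,0,0,0,0.215,1, 0,0,0,0,0,0.225,1, 0,0,0,0,0,0.231,1, 0,0,0,0,0,0.233,1, 0,0,0,0,0,0.233,1]'
```

```text
time: 5.6
ee_pos: [608.3, -118.4, 60.3]
ee_rot: [[-0.982, -0.19, 0.001], [-0.19, 0.982, -0.0], [-0.001, -0.001, -1.0]]
ft_force: [0.1, -0.1, -1.7]
grip_width: 19.2
gripper_force: 60.8
```

```bash
python3 -m inch '[0,0,0,0,0,0.004,1, 0,0,0,0,0,0.006,1, 0,0,0,0,0,0.006,1]'
```

```text
time: 5.9
ee_pos: [608.4, -118.3, 59.5]
ee_rot: [[-0.982, -0.19, 0.001], [-0.19, 0.982, -0.001], [-0.001, -0.001, -1.0]]
ft_force: [-10.1, 1.0, 22.3]
grip_width: 19.0
gripper_force: 64.5
```

```bash
python3 -m inch '[0,0,0,0,0.03,-0.001,1, 0,0,0,0,0.06,-0.001,1, 0,0,0,0,0.09,-0.001,1, 0,0,0,0,0.12,-0.001,1, 0,0,0,0,0.15,-0.001,1, 0,0,0,0,0.18,-0.001,1, 0,0,0,0,0.21,-0.001,1, 0,0,0,0,0.24,-0.001,1, 0,0,0,0,0.27,-0.001,1, 0,0,0,0,0.3,-0.001,1, 0,0,0,0,0.33,-0.001,1, 0,0,0,0,0.36,-0.001,1]'
python3 look.py pics/w4.png
```

```text
time: 7.1
ee_pos: [588.8, -13.7, 59.5]
ee_rot: [[-0.982, -0.189, 0.003], [-0.189, 0.982, -0.002], [-0.003, -0.003, -1.0]]
ft_force: [2.2, -9.2, 10.4]
grip_width: 19.5
gripper_force: 62.9
[(0.93, [199.8, 228.8], np.int64(58238))]
slab [588.1 -41.9] 9.861093694965966 [np.float32(0.647264)]
chip 0.92 [181. 364.] [-38.  75.]
chip 0.9 [281. 353.] [24. 74.]
chip 0.77 [244. 325.] [-1. 56.]
chip 0.57 [178. 325.] [-39.  54.]
7.25 [588.56859746 -11.93900722  59.54761008] 100.99750785266143 [-1.99520224  1.66260644 14.0473997 ] 19.273796455867597
```

View pics/w4.png

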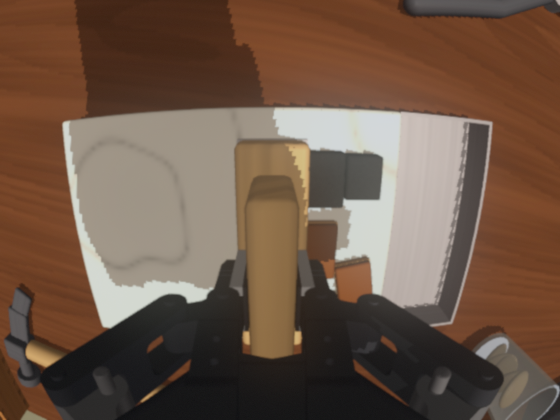

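Four chips in two rows sit squarely ahead of the block. The fifth is probably hidden behind the fingers. I'll keep pushing over the trough's lip.

```bash
python3 -m inch '[0,0,0,0,0.03,0,1, 0,0,0,0,0.06,0,1, 0,0,0,0,0.09,0,1, 0,0,0,0,0.12,0,1, 0,0,0,0,0.15,0,1, 0,0,0,0,0.175,0,1, 0,0,0,0,0.2,0,1, 0,0,0,0,0.22,0,1, 0,0,0,0,0.22,0,1]'
python3 look.py pics/w5.png
```

```text
time: 8.15
ee_pos: [576.1, 52.4, 59.5]
ee_rot: [[-0.982, -0.19, 0.003], [-0.19, 0.982, -0.001], [-0.003, -0.001, -1.0]]
ft_force: [-0.5, -3.1, 13.5]
grip_width: 19.3
gripper_force: 63.2
[(0.92, [200.1, 153.9], np.int64(55877))]
slab [589.9 -40.9] 11.159404376530023 [np.float32(0.6671367)]
chip 0.93 [254. 330.] [  5. 126.]
chip 0.75 [233. 312.] [ -8. 115.]
chip 0.72 [170. 343.] [-44. 130.]
chip 0.66 [172. 314.] [-42. 115.]
8.3 [576.16424865  52.34844715  59.52438269] 100.97149075319989 [-0.67309801 -2.59702913 13.28067857] 19.158234524830252
```

View pics/w5.png

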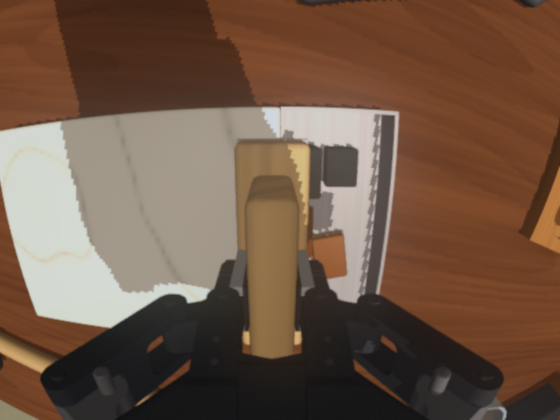

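The chips appear to have dropped. I'll lift and check from above.

```bash
python3 -m inch '[0,0,0,0,0,-0.1,1, 0,0,0,0,0,-0.25,1, 0,0,0,0,-0.15,-0.3,1, 0,0,0,0,-0.3,-0.3,1, 0,0,0,0,-0.3,-0.3,1, 0,0,0,0,-0.3,-0.3,1]'
python3 look.py pics/w6.png
python3 - <<'E'
from cell import ctrl
from h import *
p=ctrl.snapshot("scene");q=ctrl.snapshot("side")
a=p["color"][160:310,190:360];b=q["color"][180:300,200:340]
cv2.imwrite("pics/ss6.png",np.hstack([cv2.resize(a,(400,353)),cv2.resize(b,(400,353))])[:,:,::-1])
for n,pp in(("sc",p),("si",q)):
  for x in ctrl.trace("chip0",pp): print(n,x["confidence"],np.round(x["centre"]),T((0,0,-.19),np.array([ray(pp,x["centre"],8)-[593,-41,0]]))[0,:2].round())
E
```

```text
time: 8.9
ee_pos: [592.0, -37.1, 148.2]
ee_rot: [[-0.982, -0.188, 0.0], [-0.188, 0.982, -0.0], [-0.0, -0.0, -1.0]]
ft_force: [-0.4, 0.2, -2.4]
grip_width: 19.3
gripper_force: 60.9
[(0.64, [186.0, 320.9], np.int64(34972)), (0.61, [30.6, 484.1], np.int64(3398))]
slab [590.6 -42. ] 10.44953203652481 [np.float32(0.70969325)]
chip 0.92 [243. 383.] [ 38. 101.]
chip 0.67 [216. 404.] [ 13. 119.]
chip 0.57 [152. 397.] [-44. 105.]
chip 0.57 [155. 415.] [-42. 123.]
9.05 [591.77250353 -34.64975724 147.93251304] 101.06304041283808 [-0.28097274 -0.10210586 -2.73104469] 19.428110430383473
sc 0.61 [239. 315.] [ 32. 117.]
sc 0.54 [235. 319.] [ 26. 132.]
sc 0.52 [220. 297.] [-42. 118.]
si 0.56 [257. 262.] [ -1. 115.]
si 0.55 [251. 238.] [ 59. 106.]
si 0.54 [261. 249.] [ 22. 134.]
si 0.44 [268. 274.] [-38. 141.]
```

View pics/w6.png

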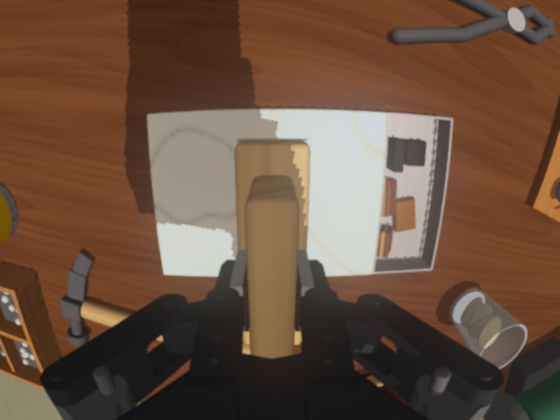

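View pics/ss6.png

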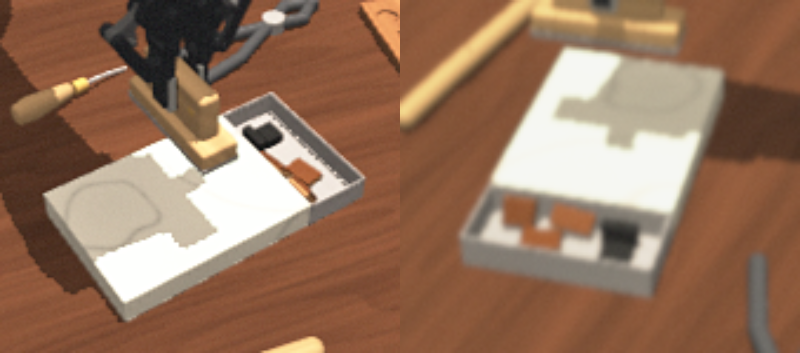

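All five chips appear to be in the trough, but two or three brown ones seem to lean against the slab's end face. I'll look from the other side.

```bash
python3 -m inch '[0,0,0,0,0.78,0,1, 0,0,0,0,0.78,0,1, 0,0,0,0,0.78,0,1, 0,0,0,0,0.78,0,1, 0,0,0,0,0.78,0,1, 0,0,0,0,0.78,0,1, 0,0,0,0,0.78,0,1]'
python3 - <<'E'
import sys;sys.argv=["","pics/w7.png"]
src=open("look.py").read();exec(src[:src.index("r=ctrl")])
s=(593,-41,.19)
rs=[]
for x in ch:
    rc=x["centre"]; rs.append(rc)
    print(round(x["confidence"],2),np.round(rc),x["mask"].sum(),[T((0,0,-.19),np.array([fray(rc,z)-[593,-41,0]]))[0,:2].round() for z in (4,12,20)])
e=proj(p,T(s,np.array([[-75,100,30],[75,100,30],[-75,166,27],[75,166,27],[-75,-100,30.]])));print(e.round())
lo=np.maximum(e[:4].min(0)-15,0).astype(int);hi=(e[:4].max(0)+15).astype(int);print(lo,hi,p["position"])
c=p["color"][lo[1]:hi[1],lo[0]:hi[0],::-1];f=min(790/c.shape[1],590/c.shape[0]);print(f)
cv2.imwrite("pics/w7c.png",cv2.resize(c,None,fx=f,fy=f,interpolation=2))
E
```

```text
time: 9.95
ee_pos: [547.0, 194.9, 147.8]
ee_rot: [[-0.981, -0.193, -0.0], [-0.193, 0.981, -0.0], [0.0, -0.0, -1.0]]
ft_force: [0.8, -1.0, -2.6]
grip_width: 19.1
gripper_force: 60.9
0.95 [159. 158.] 656 [array([-32., 135.]), array([-34., 138.]), array([-35., 140.])]
0.89 [218. 160.] 831 [array([ 26., 131.]), array([ 23., 134.]), array([ 20., 137.])]
0.82 [240. 141.] 647 [array([ 50., 106.]), array([ 46., 110.]), array([ 43., 114.])]
0.74 [197. 137.] 706 [array([  5., 108.]), array([  3., 112.]), array([  0., 116.])]
0.63 [154. 137.] 588 [array([-38., 113.]), array([-39., 116.]), array([-40., 120.])]
[[110. 117.]
 [129. 273.]
 [182. 112.]
 [193. 275.]
 [-29. 137.]]
[94 96] [208 290] [470.8326385  179.28233799 291.3305277 ]
3.0412371134020617
```

View pics/w7c.png

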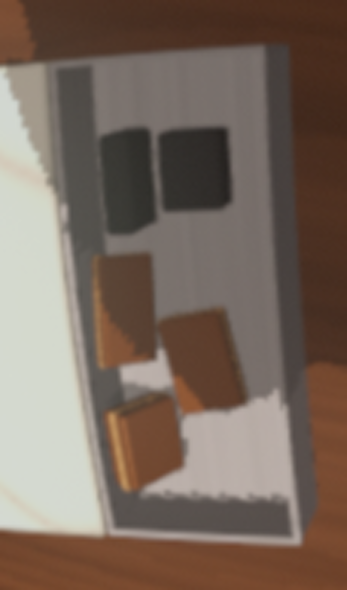

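Two or three chips lean on the slab's end face. Their origins could be close to the 104 mm limit, so I'll flatten them by pressing lightly with the block's foot inside the trough.

```bash
python3 -m inch '[0,0,0,-0.01,-0.391,0,1, 0,0,0,-0.01,-0.391,0,1, 0,0,0,-0.01,-0.391,0,1, 0,0,0,-0.01,-0.391,0.1,1, 0,0,0,-0.01,-0.391,0.2,1, 0,0,0,-0.01,-0.391,0.26,1, 0,0,0,-0.01,-0.391,0.274,1, 0,0,0,-0.01,-0.391,0.274,1]'
```

```text
time: 10.85
ee_pos: [572.6, 78.6, 65.6]
ee_rot: [[-0.982, -0.189, -0.001], [-0.189, 0.982, -0.0], [0.001, -0.0, -1.0]]
ft_force: [0.1, -0.3, -1.9]
grip_width: 19.4
gripper_force: 60.8
```

```bash
python3 -m inch '[0,0,0,0,0.005,0.006,1, 0,0,0,0,0.005,0.012,1, 0,0,0,0,0.005,0.02,1, 0,0,0,0,0.005,0.027,1, 0,0,0,0,0.005,0.033,1, 0,0,0,0,0.005,0.04,1, 0,0,0,0,0.005,0.04,1]'
```

```text
time: 11.55
ee_pos: [572.9, 80.7, 54.7]
ee_rot: [[-0.982, -0.19, 0.001], [-0.19, 0.982, -0.0], [-0.001, -0.001, -1.0]]
ft_force: [-6.3, -2.6, 17.3]
grip_width: 19.2
gripper_force: 64.1
```

```bash
python3 -m inch '[0,0,0,0,0.01,0.002,1, 0,0,0,0,0.02,0.004,1, 0,0,0,0,0.03,0.006,1, 0,0,0,0,0.04,0.008,1, 0,0,0,0,0.05,0.01,1, 0,0,0,0,0.05,0.01,1]'
```

```text
time: 12.15
ee_pos: [569.5, 95.6, 52.6]
ee_rot: [[-0.982, -0.191, 0.0], [-0.191, 0.982, -0.001], [-0.0, -0.001, -1.0]]
ft_force: [-18.7, -4.9, 39.2]
grip_width: 19.5
gripper_force: 67.1
```

```bash
python3 -m inch '[0,0,0,0,0,-0.05,1, 0,0,0,0,0,-0.15,1, 0,0,0,0,0,-0.318,1, 0,0,0,0,0.35,-0.318,1, 0,0,0,0,0.35,-0.318,1, 0,0,0,0,0.35,-0.318,1, 0,0,0,0,0.35,-0.318,1, 0,0,0,0,0.35,-0.318,1]'
python3 - <<'E'
import sys;sys.argv=["","pics/w8.png"]
src=open("look.py").read();exec(src[:src.index("r=ctrl")])
for x in ch:
    rc=x["centre"]
    print(round(x["confidence"],2),np.round(rc),x["mask"].sum(),[T((0,0,-.19),np.array([fray(rc,z)-[593,-41,0]]))[0,:2].round() for z in (4,12,20)])
o=ctrl.get_obs();print(o["time"],o["ee_pos"])
a=cv2.imread("pics/w7.png")[90:295,90:210];c=p["color"][90:295,90:230,::-1]
b=np.hstack([cv2.resize(a,None,fx=2.9,fy=2.9,interpolation=2),cv2.resize(c,None,fx=2.9,fy=2.9,interpolation=2)]);print(b.shape)
cv2.imwrite("pics/w8c.png",b)
E
```

```text
time: 12.95
ee_pos: [549.7, 197.7, 146.0]
ee_rot: [[-0.982, -0.19, -0.0], [-0.19, 0.982, -0.001], [0.0, -0.001, -1.0]]
ft_force: [0.4, -0.2, -2.6]
grip_width: 19.2
gripper_force: 61.2
0.86 [153. 130.] 588 [array([-37., 109.]), array([-38., 112.]), array([-39., 116.])]
0.86 [196. 135.] 723 [array([  5., 109.]), array([  3., 113.]), array([  1., 117.])]
0.82 [237. 146.] 470 [array([ 49., 115.]), array([ 45., 119.]), array([ 42., 122.])]
0.81 [214. 156.] 780 [array([ 24., 130.]), array([ 22., 133.]), array([ 19., 136.])]
0.79 [152. 155.] 643 [array([-36., 135.]), array([-37., 138.]), array([-38., 141.])]
13.05 [549.84757015 197.13727794 145.9500814 ]
(594, 754, 3)
```

View pics/w8c.png

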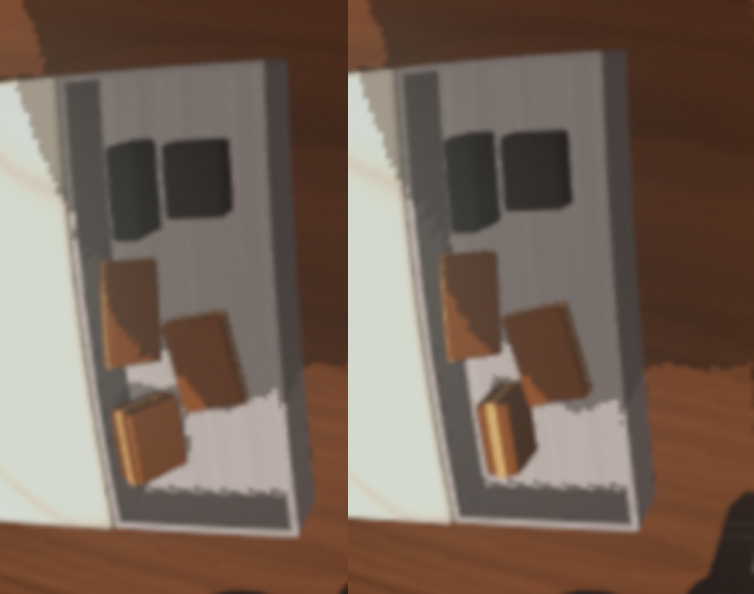

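The bottom brown chip has come about 9 mm off the wall and now stands on edge. The middle brown and left black chips still lean. I'll fit their tilt numerically.

```bash
cat > tilt.py <<'E'
from cell import ctrl
from h import *
S=(593,-41,.19)
p=ctrl.snapshot("wrist");p["fish"]=1
chs=ctrl.trace("chip0",p)
Ks=8
def cs(v,d):
    # v: x,y (origin), tilt th(deg), yaw(deg); rest lowest point on z=2
    B=box(-d[0]/2,d[0]/2,-d[1]/2,d[1]/2,0,d[2])
    t=np.radians(-v[2]);R=np.array([[1,0,0],[0,np.cos(t),-np.sin(t)],[0,np.sin(t),np.cos(t)]])
    a=np.radians(v[3]);Q=np.array([[np.cos(a),-np.sin(a),0],[np.sin(a),np.cos(a),0],[0,0,1]])
    X=B@R.T@Q.T; z0=2-X[:,2].min(); X=X+[v[0],v[1],z0]; return X,z0
def simg(v,d):
    X,_=cs(v,d); h=cv2.convexHull(((proj(p,T(S,X))-off)*Ks).astype(np.float32)).astype(np.int32)
    m=np.zeros((70*Ks,70*Ks),np.uint8);cv2.fillConvexPoly(m,h,1);return cv2.resize(m.astype(np.float32),(70,70),interpolation=cv2.INTER_AREA)
dims=dict(blk0=(30,20,10),blk0r=(20,30,10),brn1=(26,22,12),brn1r=(22,26,12),brn2=(34,18,10),blk3=(24,20,12),blk3r=(20,24,12),brn4=(32,22,9))
for x in chs:
    rc=np.array(x["centre"]);off=(rc[::-1]-35).astype(int)
    m=x["mask"][off[1]:off[1]+70,off[0]:off[0]+70].astype(np.float32)
    col=p["color"][x["mask"]].mean(0); k="brn" if col[0]>1.3*col[2] else "blk"
    print(rc.round(),k)
    from math import inf
    K=np.linalg.inv(np.asarray(p["intrinsics"]));u=K@[rc[1],rc[0],1];t=np.hypot(*u[:2]);dd=np.asarray(p["orientation"])@np.r_[u[:2]/t*np.sin(t),np.cos(t)]
    w=np.asarray(p["position"])+dd*(10-p["position"][2])/dd[2];c0=T((0,0,-.19),np.array([w-[593,-41,0]]))[0]
    for n,d in dims.items():
        if n[:3]!=k: continue
        res=[]
        for th in (0,25,45,65,85):
            v0=np.array([c0[0],c0[1]-(4 if th else 0),th,0.])
            g=lambda v:1-iou(simg(v,d),m)+ .002*max(0,100-cs(v,d)[0][:,1].min())
            r=minimize(g,v0,method="Nelder-Mead",options=dict(initial_simplex=v0+np.vstack([np.zeros(4),np.diag([5,5,12,15])]),maxiter=250))
            X,z0=cs(r.x,d);res.append((round(r.fun,3),r.x.round(0).astype(int).tolist(),round(z0,1),X[:,1].min().round()))
        res.sort();print("  ",n,res[:3])
E
python3 tilt.py
```

```text
[152. 135.] blk
   blk0 [(np.float64(0.073), [-38, 111, 95, 0], np.float64(12.8), np.float64(110.0)), (np.float64(0.073), [-38, 111, 95, 0], np.float64(12.9), np.float64(110.0)), (np.float64(0.073), [-38, 111, 96, 0], np.float64(12.9), np.float64(110.0))]
   blk0r [(np.float64(0.207), [-40, 114, 128, -31], np.float64(20.0), np.float64(101.0)), (np.float64(0.255), [-36, 114, 102, -3], np.float64(18.7), np.float64(111.0)), (np.float64(0.267), [-39, 114, 102, -2], np.float64(18.7), np.float64(111.0))]
   blk3 [(np.float64(0.167), [-37, 111, 102, 0], np.float64(14.2), np.float64(108.0)), (np.float64(0.168), [-37, 111, 101, 0], np.float64(14.1), np.float64(109.0)), (np.float64(0.278), [-38, 113, 22, -14], np.float64(5.7), np.float64(101.0))]
   blk3r [(np.float64(0.249), [-39, 112, 128, -24], np.float64(18.8), np.float64(102.0)), (np.float64(0.263), [-36, 112, 102, -4], np.float64(16.3), np.float64(108.0)), (np.float64(0.265), [-36, 112, 103, -3], np.float64(16.4), np.float64(109.0))]
[237. 142.] brn
   brn1 [(np.float64(0.078), [46, 113, 97, 3], np.float64(14.3), np.float64(111.0)), (np.
[... 4044 characters left out ...]
, [-73, 348, 27, 82], np.float64(7.8), np.float64(336.0)), (np.float64(0.82), [-66, 352, 33, 102], np.float64(9.1), np.float64(338.0)), (np.float64(0.82), [-65, 350, 32, 92], np.float64(8.9), np.float64(338.0))]
   brn2 [(np.float64(0.817), [-70, 349, 130, 28], np.float64(15.3), np.float64(335.0)), (np.float64(0.818), [-68, 352, 133, 37], np.float64(15.4), np.float64(337.0)), (np.float64(0.822), [-70, 354, 26, 80], np.float64(5.9), np.float64(336.0))]
   brn4 [(np.float64(0.801), [-74, 350, 136, 26], np.float64(16.1), np.float64(336.0)), (np.float64(0.801), [-68, 355, -43, 21], np.float64(9.5), np.float64(336.0)), (np.float64(0.802), [-63, 350, 135, 22], np.float64(16.1), np.float64(337.0))]
```

All the fitted origins are within limits: y' is at least 108 mm for every chip. Now I'll take the scraper back.

```bash
python3 -m inch '[0,0,0.197,0.272,-0.8,0,1, 0,0,0.197,0.272,-0.8,0,1, 0,0,0.197,0.272,-0.8,0,1, 0,0,0.197,0.272,-0.8,0,1, 0,0,0.197,0.272,-0.8,0,1, 0,0,0.197,0.272,-0.8,0,1, 0,0,0.197,0.272,-0.8,0,1, 0,0,0.197,0.272,-0.8,0,1]'
python3 -c "
from cell import ctrl
from h import *
o=ctrl.get_obs();print(o['ee_pos'],yaw(o['ee_rot']),rowto(o,480,-300,100,65.5))"
```

```text
time: 13.95
ee_pos: [515.2, -51.9, 146.1]
ee_rot: [[-0.91, 0.414, 0.0], [0.414, 0.91, 0.0], [0.0, 0.0, -1.0]]
ft_force: [-0.0, 0.7, -2.6]
grip_width: 19.1
gripper_force: 61.1
[515.20609977 -51.91423796 146.12201017] 65.55469538653719 [0.0001, -0.0, 0.0003, -0.2354, -0.8014, 0.1534]
```

```bash
python3 -m inch '[0,0,0,-0.235,-0.8,0,1, 0,0,0,-0.235,-0.8,0,1, 0,0,0,-0.235,-0.8,0,1, 0,0,0,-0.235,-0.8,0,1, 0,0,0,-0.235,-0.8,0,1, 0,0,0,-0.235,-0.8,0,1, 0,0,0,-0.235,-0.8,0.15,1, 0,0,0,-0.235,-0.8,0.28,1, 0,0,0,-0.235,-0.8,0.36,1, 0,0,0,-0.235,-0.8,0.375,1, 0,0,0,-0.235,-0.8,0.381,1, 0,0,0,-0.235,-0.8,0.383,1]'
```

```text
time: 15.15
ee_pos: [480.8, -300.1, 32.3]
ee_rot: [[-0.91, 0.414, 0.001], [0.414, 0.91, -0.001], [-0.002, -0.0, -1.0]]
ft_force: [0.1, 0.2, -1.8]
grip_width: 19.3
gripper_force: 61.0
```

```bash
python3 -m inch '[0,0,0,0,0,0.003,1, 0,0,0,0,0,0.003,1]'
```

```text
time: 15.35
ee_pos: [480.3, -300.4, 31.2]
ee_rot: [[-0.91, 0.414, 0.001], [0.414, 0.91, -0.001], [-0.001, -0.0, -1.0]]
ft_force: [0.0, -0.0, -2.3]
grip_width: 19.2
gripper_force: 61.0
```

```bash
python3 -m inch '[0,0,0,0,0,0.002,1, 0,0,0,0,0,0.004,1, 0,0,0,0,0,0.004,1]'
```

```text
time: 15.65
ee_pos: [480.0, -300.4, 29.5]
ee_rot: [[-0.91, 0.414, 0.001], [0.414, 0.91, -0.0], [-0.001, -0.0, -1.0]]
ft_force: [-1.3, -0.3, 3.3]
grip_width: 19.3
gripper_force: 61.9
```

Contact, so I'll release, rise straight up, then check the block.

```bash
python3 -m inch '[0,0,0,0,0,0,0, 0,0,0,0,0,0,0, 0,0,0,0,0,0,0, 0,0,0,0,0,0,0, 0,0,0,0,0,0,0, 0,0,0,0,0,-0.1,0, 0,0,0,0,0,-0.25,0, 0,0,0,0,0,-0.43,0, 0,0,0,0,0,-0.43,0, 0,0,0,0,0,-0.43,0]'
python3 - <<'E'
from cell import ctrl
from h import *
p=ctrl.snapshot("wrist");p["fish"]=1
r=ctrl.trace("scraper",p)
q,i=fit("scraper",[(p,r[0]["mask"].astype(np.float32))],[(480,-300,-.427)]);print(q,np.degrees(q[2]),i)
o=ctrl.get_obs();print(o["time"],o["ee_pos"],yaw(o["ee_rot"]),rowto(o,464,313,190,83.3))
E
```

```text
time: 16.65
ee_pos: [480.4, -300.5, 159.6]
ee_rot: [[-0.91, 0.414, 0.002], [0.414, 0.91, -0.002], [-0.003, -0.0, -1.0]]
ft_force: [-0.9, 0.2, -0.3]
grip_width: 85.4
gripper_force: 0.0
(np.float64(479.9502626516953), np.float64(-301.22190323379607), np.float64(-0.4288091571277123)) -24.568954919980076 [np.float32(0.95828587)]
16.75 [ 479.33188228 -299.93178826  157.24318128] 65.52159866913452 [0.0001, -0.0004, -0.0988, 0.8932, 1.8383, -0.1081]
```

```bash
python3 -m inch '[0,0,-0.099,0.447,0.92,-0.11,0, 0,0,-0.099,0.447,0.92,-0.11,0, 0,0,-0.099,0.447,0.92,-0.11,0, 0,0,-0.099,0.447,0.92,-0.11,0, 0,0,-0.099,0.447,0.92,-0.11,0, 0,0,-0.099,0.447,0.92,-0.11,0, 0,0,-0.099,0.447,0.92,-0.11,0]'
python3 -c "
from cell import ctrl
from h import *
o=ctrl.get_obs();print(o['ee_pos'],yaw(o['ee_rot']),rowto(o,464,313,190,83.3))"
```

```text
time: 17.45
ee_pos: [471.3, 12.0, 190.5]
ee_rot: [[-0.994, 0.109, -0.001], [0.109, 0.994, 0.001], [0.001, 0.001, -1.0]]
ft_force: [1.2, -1.5, -1.3]
grip_width: 85.6
gripper_force: 0.0
[471.30286863  11.9849221  190.53345751] 83.7141120089133 [0.0004, -0.0004, 0.0023, 0.1341, 0.9947, 0.0032]
```

```bash
python3 -m inch '[0,0,0.002,0.134,0.995,0,0, 0,0,0.002,0.134,0.995,0,0, 0,0,0.002,0.134,0.995,0,0, 0,0,0.002,0.134,0.995,0,0, 0,0,0.002,0.134,0.995,0,0, 0,0,0.002,0.134,0.995,0,0, 0,0,0.002,0.134,0.995,0,0, 0,0,0.002,0.134,0.995,0,0]'
cat > tray.py <<'E'
from cell import ctrl
from h import *
import pickle
p=ctrl.snapshot("wrist");p["fish"]=1
cv2.imwrite("pics/w9.png",p["color"][:,:,::-1])
r=ctrl.trace("tray",p);print([(x["confidence"],x["centre"],x["mask"].sum()) for x in r])
D=pickle.load(open("d0.pkl","rb"))
vs=[(D[v],D[v,"tray"][0]["mask"].astype(np.float32)) for v in("scene","side")]
W=[(p,r[0]["mask"].astype(np.float32))]
for s in (W,W+vs):
    q,i=fit("tray",s,[(464,313,-.117)]);print(q,np.degrees(q[2]),i)
q,i=fit("tray",W,[(464,313,-.117)])
b=ctrl.trace("ball_center",p);P=np.linalg.inv(np.asarray(p["intrinsics"]))
src=open("look.py").read(); exec(src[src.index("def fray"):src.index("r=ctrl")])
for x in b[:2]: print("ball",x["confidence"],fray(x["centre"],25))
print("pocket",T(q,np.array([[58,0,25.]])))
o=ctrl.get_obs();print(o["time"],o["ee_pos"],yaw(o["ee_rot"]),rowto(o,q[0],q[1],45,np.degrees(q[2])+90))
E
python3 tray.py
```

```text
time: 18.25
ee_pos: [465.9, 308.4, 189.3]
ee_rot: [[-0.993, 0.12, -0.003], [0.12, 0.993, -0.001], [0.003, -0.001, -1.0]]
ft_force: [0.6, -0.5, 0.0]
grip_width: 85.7
gripper_force: 0.0
[(0.87, [169.0, 274.4], np.int64(12899)), (0.53, [279.2, 53.2], np.int64(9265))]
(np.float64(463.01019641974824), np.float64(310.81066845413983), np.float64(-0.11787017244009598)) -6.753463411296732 [np.float32(0.9456242)]
(np.float64(463.53765913702716), np.float64(311.8967837509347), np.float64(-0.11003958283577614)) -6.304803675870188 [np.float32(0.9275392), np.float32(0.8731258), np.float32(0.9228926)]
ball 0.82 [519.62466754 304.08603515  25.        ]
pocket [[520.60775473 303.99001774  25.        ]]
18.4 [466.99761885 306.25940666 190.31241344] 82.88959845393121 [-0.0004, -0.0003, -0.002, 0.0146, 0.014, 0.4844]
```

```bash
python3 -m inch '[0,0,-0.002,0.014,0.015,0.1,0, 0,0,-0.002,0.014,0.015,0.25,0, 0,0,-0.002,0.014,0.015,0.4,0, 0,0,-0.002,0.014,0.015,0.47,0, 0,0,-0.002,0.014,0.015,0.49,0, 0,0,-0.002,0.014,0.015,0.49,0, 0,0,-0.002,0.014,0.015,0.49,0]'
python3 - <<'E'
exec(open("tray.py").read().replace("w9","w10"))
E
```

```text
time: 19.1
ee_pos: [464.0, 312.8, 45.4]
ee_rot: [[-0.993, 0.117, 0.001], [0.117, 0.993, 0.001], [-0.001, 0.001, -1.0]]
ft_force: [-0.5, 1.0, -0.1]
grip_width: 85.4
gripper_force: 0.0
[(0.89, [205.5, 267.9], np.int64(36850))]
(np.float64(462.1758644073375), np.float64(310.8660306930944), np.float64(-0.11630268194805307)) -6.663652821675789 [np.float32(0.9464405)]
(np.float64(463.84369761105165), np.float64(312.1431866358679), np.float64(-0.11652345394146124)) -6.676302125132767 [np.float32(0.93179816), np.float32(0.8776364), np.float32(0.9249793)]
ball 0.46 [519.13167109 290.84141996  25.        ]
pocket [[519.78404326 304.13567194  25.        ]]
19.25 [463.8664308  312.91305677  45.34835087] 83.32346992340057 [0.0003, 0.0005, -0.0001, 0.0048, -0.0074, 0.0011]
```

```bash
python3 -m inch '[0,0,0,0.003,-0.005,0.005,0.3, 0,0,0,0.003,-0.005,0.005,0.6, 0,0,0,0.003,-0.005,0.005,0.68, 0,0,0,0.003,-0.005,0.005,0.72, 0,0,0,0.003,-0.005,0.005,0.75, 0,0,0,0.003,-0.005,0.005,0.77, 0,0,0,0.003,-0.005,0.005,0.79, 0,0,0,0.003,-0.005,0.005,0.81, 0,0,0,0.003,-0.005,0.005,0.85, 0,0,0,0.003,-0.005,0.005,1, 0,0,0,0.003,-0.005,0.005,1, 0,0,0,0.003,-0.005,0.005,1]'
```

```text
time: 20.45
ee_pos: [462.1, 311.4, 42.7]
ee_rot: [[-0.993, 0.116, 0.0], [0.116, 0.993, 0.0], [-0.0, 0.0, -1.0]]
ft_force: [-2.5, 0.9, 5.5]
grip_width: 17.5
gripper_force: 58.3
```

```bash
python3 -m inch '[0,0,0,0,0,-0.007,1, 0,0,0,0,0,-0.023,1, 0,0,0,0,0,-0.053,1, 0,0,0,0,0,-0.097,1, 0,0,0,0,0,-0.15,1, 0,0,0,0,0,-0.21,1, 0,0,0,0,0,-0.27,1, 0,0,0,0,0,-0.323,1, 0,0,0,0,0,-0.367,1, 0,0,0,0,0,-0.4,1, 0,0,0,0,0,-0.42,1, 0,0,0,0,0,-0.433,1]'
cat > held.py <<'E'
from cell import ctrl
from h import *
p=ctrl.snapshot("wrist");p["fish"]=1
R=np.asarray(p["orientation"]);P=np.linalg.inv(np.asarray(p["intrinsics"]))
src=open("look.py").read(); exec(src[src.index("def fray"):src.index("r=ctrl")])
o=ctrl.get_obs();z=o["ee_pos"][2]-42.7+25
t=np.radians(yaw(o["ee_rot"])-90)
print("pocket",np.array(o["ee_pos"])[:2]+58*np.array([np.cos(t),np.sin(t)]))
for x in ctrl.trace("ball_center",p)[:3]: print("ball",x["confidence"],x["mask"].sum(),fray(x["centre"],z)[:2])
print(o["time"],o["ee_pos"],o["ft_force"],o["ft_torque"],rowto(o,593,-41,173,yaw(o["ee_rot"])))
E
python3 held.py
```

```text
time: 21.65
ee_pos: [462.1, 311.3, 172.9]
ee_rot: [[-0.993, 0.116, 0.0], [0.116, 0.993, -0.0], [-0.0, -0.0, -1.0]]
ft_force: [0.5, -0.2, -4.2]
grip_width: 17.3
gripper_force: 58.6
pocket [519.78851501 304.63920931]
ball 0.44 63 [520.21279192 289.35163801]
21.7 [462.17986059 311.36549623 173.12902947] [ 0.33919885 -0.47492529 -4.73328751] [ 0.00323914  0.04137995 -0.03241955] [0.0, 0.0001, -0.0, -0.5693, -1.1161, 0.0004]
```

```bash
python3 -m inch '[0,0,0,-0.004,-0.008,0,1, 0,0,0,-0.017,-0.033,0,1, 0,0,0,-0.037,-0.073,0,1, 0,0,0,-0.063,-0.123,0,1, 0,0,0,-0.094,-0.184,0,1, 0,0,0,-0.128,-0.251,0,1, 0,0,0,-0.162,-0.318,0,1, 0,0,0,-0.197,-0.385,0,1, 0,0,0,-0.228,-0.446,0,1, 0,0,0,-0.254,-0.497,0,1, 0,0,0,-0.274,-0.536,0,1, 0,0,0,-0.285,-0.558,0,1]'
python3 -m inch '[0,0,0,-0.004,-0.008,0,1, 0,0,0,-0.017,-0.033,0,1, 0,0,0,-0.037,-0.073,0,1, 0,0,0,-0.063,-0.123,0,1, 0,0,0,-0.094,-0.184,0,1, 0,0,0,-0.128,-0.251,0,1, 0,0,0,-0.162,-0.318,0,1, 0,0,0,-0.197,-0.385,0,1, 0,0,0,-0.228,-0.446,0,1, 0,0,0,-0.254,-0.497,0,1, 0,0,0,-0.274,-0.536,0,1, 0,0,0,-0.285,-0.558,0,1]'
python3 held.py
```

```text
time: 22.95
ee_pos: [528.0, 133.3, 172.3]
ee_rot: [[-0.993, 0.118, -0.0], [0.118, 0.993, -0.0], [0.0, -0.0, -1.0]]
ft_force: [0.3, 0.2, -4.7]
grip_width: 17.6
gripper_force: 58.7
time: 24.15
ee_pos: [593.4, -42.3, 172.4]
ee_rot: [[-0.993, 0.117, -0.0], [0.117, 0.993, -0.0], [0.0, -0.0, -1.0]]
ft_force: [-0.2, 0.3, -4.7]
grip_width: 17.7
gripper_force: 58.8
pocket [651.15409617 -49.69139903]
ball 0.59 30987 [557.3379934  -38.59318886]
24.2 [593.55440146 -42.88881358 172.33779043] [ 0.33662942 -1.94927889 -4.40777887] [-0.16286542 -0.01478249 -0.0284148 ] [-0.0002, -0.0, -0.0, 0.0026, 0.006, -0.0022]
```

```bash
python3 -m inch '[0,0,0,0,0,0,1, 0,0,0,0,0,0,1, 0,0,0,0,0,0,1, 0,0,0,0,0,0,1, 0,0,0,0,0,0,1, 0,0,0,0,0,0,1]'
python3 - <<'E'
from cell import ctrl
from h import *
o=ctrl.get_obs();e=np.array(o["ee_pos"]);t=np.radians(yaw(o["ee_rot"])-90);z=e[2]-42.7+25
print(o["ee_pos"],"pocket",e[:2]+58*np.array([np.cos(t),np.sin(t)]))
for n in("scene","side"):
    p=ctrl.snapshot(n); cv2.imwrite(f"pics/{n}f.png",p["color"][:,:,::-1])
    for x in ctrl.trace("ball_center",p)[:2]: print(n,"ball",x["confidence"],x["mask"].sum(),ray(p,x["centre"],z).round(1))
    for x in ctrl.trace("chip0",p): print(" chip",round(x["confidence"],2),T((0,0,-.19),np.array([ray(p,x["centre"],10)-[593,-41,0]]))[0,:2].round())
    r=ctrl.trace("scraper",p)[0]; print("scraper",r["confidence"],ray(p,r["centre"],25).round())
E
```

```text
time: 24.85
ee_pos: [593.1, -41.0, 172.5]
ee_rot: [[-0.993, 0.116, -0.0], [0.116, 0.993, -0.0], [0.0, -0.0, -1.0]]
ft_force: [0.1, -0.3, -4.3]
grip_width: 17.7
gripper_force: 58.8
[593.09017275 -40.95576817 172.47288589] pocket [650.69950672 -47.67623244]
scene ball 0.71 190 [657.8 -56.4 154.8]
 chip 0.48 [-38. 119.]
 chip 0.39 [ 20. 132.]
scraper 0.85 [ 491. -304.   25.]
side ball 0.73 1851 [569.4 -19.5 154.8]
side ball 0.68 119 [657.  -49.5 154.8]
 chip 0.67 [ 53. 119.]
 chip 0.63 [-37. 137.]
 chip 0.55 [ 24. 136.]
 chip 0.52 [-203.  -33.]Traceback (most recent call last):
  File "<stdin>", line 9, in <module>
IndexError: list index out of range
```

```bash
python3 - <<'E'
from cell import ctrl
import h
from h import *
o=ctrl.get_obs();e=np.array(o["ee_pos"])
vs=[]
for n in("scene","side"):
    p=ctrl.snapshot(n); r=ctrl.trace("tray",p); print(n,[(x["confidence"],x["mask"].sum()) for x in r[:2]]); vs.append((p,r[0]["mask"]))
    for x in ctrl.trace("ball_center",p)[:2]: print(n,x["confidence"],x["centre"])
t=np.radians(yaw(o["ee_rot"])-90)
def s4(p,v):
    a,b=np.radians(v[3:5]);Ry=np.array([[np.cos(a),0,np.sin(a)],[0,1,0],[-np.sin(a),0,np.cos(a)]])
    m=np.zeros((1680,2240),np.uint8)
    Bs=[box(-90,90,-40,40,0,14),box(48,68,-10,10,14,37)]
    for B in Bs:
        X=T((e[0]+v[0],e[1]+v[1],t),(B-[0,0,60])@Ry.T,e[2]+17.3+v[2]); cv2.fillConvexPoly(m,cv2.convexHull((proj(p,X)*4).astype(np.int32)),1)
    return cv2.resize(m.astype(np.float32),(560,420),interpolation=cv2.INTER_AREA)
# compare board only: drop mask pixels in the handle region above board
def f(v):
    c=0
    for p,m in vs:
        s=s4(p,v); k=np.ones(m.shape,bool)
        X=T((e[0],e[1],t),box(-50,45,-30,30,14-60,90),e[2]+17.3); cv2.fillConvexPoly(kk:=np.zeros(m.shape,np.uint8),cv2.convexHull(proj(p,X).astype(np.int32)),1); k=kk==0
        c-=iou(s*k,m*k)
    return c
for pitch in(-4,0,4):
    v=np.array([0,0,0,pitch,0.])[:4]
    r=minimize(lambda w:f(np.r_[w,0]),v,method="Nelder-Mead",options=dict(initial_simplex=v+np.vstack([np.zeros(4),np.diag([4,4,4,4])]),maxiter=200));print(r.x.round(1),r.fun)
print([round(f(np.array([0,0,0,a,0])),3) for a in(-6,-3,0,3,6)])
E
```

```text
scene [(0.66, np.int64(2448)), (0.57, np.int64(29))]
scene 0.49 [223.4, 267.9]
side [(0.7, np.int64(1924)), (0.7, np.int64(856))]
[1.7 2.2 0.8 0.4] -1.8143936395645142
[ 1.4  2.1  0.3 -0.2] -1.8113718032836914
[1.4 2.4 0.8 0.4] -1.8131358623504639
[np.float32(-1.541), np.float32(-1.651), np.float32(-1.736), np.float32(-1.635), np.float32(-1.504)]
```

The tray is level to within about 0.5°, it is over the slab's middle and the ball is in its pocket. Handing in.

```bash
python3 -c "
from cell import ctrl
print(ctrl.finish_job())"
```

```text
the job is handed in; nothing more can be done
None
```

The job is handed in: I swept all five trimmings into the trough, stood the scraper block back on the bench, and was holding the tray level about 10 cm above the middle of the slab with the ball in its pocket; no verdict came back.

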